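# Snap shut the packed wine-tool case

### The job

The dark wooden wine-tool case with the brass corners is packed and ready. Press its open lid down until its catch snaps and the lid is fully shut and flush, then let go. Leave the pale wooden case open just as it is.

Things in the scene. Friction and masses are not known exactly. Their poses are not given: they have to be found in the camera images.
- dark_lid (a joint): Opening angle (rad) of the lid of the dark brown case with brass corners: 0 shut and flush, starts 0.3 to 0.55. Flat, 12 mm thick, hinged on the side nearer the robot, free edge beyond. The hinge stays where left (1 to 4 N moves it). Below 0.15 it meets a sprung ball catch at mid-width of the free edge: 6 to 15 N there pushes it past the crest at 0.065, then the catch pulls it shut and holds it.
- dark_lid_spot (a point): Point to press on the dark lid's top face, at mid-width, 34 mm in from the free edge; it moves and turns with the lid. Its y axis runs along the hinge, x lies in the lid and points to the hinge, z stands out of the top face. The hinge line lies 120 mm along +x and 12 mm along -z from it. With the lid shut the point is 87 mm above the bench.
- pale_lid_spot (a point): The same point on the lid of the other case: same size and build, pale wood with steel corner plates, empty, grey lining. Its lid also stands open and must stay so.
- dark_case: The dark brown wooden case itself, fixed to the bench: 150 mm deep, 150 mm wide, walls 75 mm high, lid 154 by 154 mm; brass corner plates and a brass square on the lid, red lining, steel wine tools inside. Origin at the centre of its underside, z up, x from the opening side to the hinge side (roughly towards the robot).
Not all that is in view belongs to the job. What is meant by the dark_case is not blue or green, and is the smaller of those in its own colour.

How it is judged (in metres and radians):
At the end, for the whole second after the job is handed in: The dark case's lid is snapped shut (within 0.025 rad of flush, about 4 mm at its free edge) and at rest; the pale case's lid is still open where it was (its spot within 20 mm of its start) (value of joint dark_lid below 0.025 rad and velocity of joint dark_lid below 0.05 rad/s and distance of pale_lid_spot from where it was at the start of the episode below 0.02 m); the robot touches nothing.
It fails at once if the pale case's lid is moved by more than 30 mm (distance of pale_lid_spot from where it was at the start of the episode above 0.03 m).
It also fails if it takes over 26 s, if anything falls off the work surface, if the arm or the gripper's body presses on something with over 40 N, if the wrist force passes 120 N, or if a joint passes its speed limit or range.

### The arm

A 6-joint arm with a two-finger parallel gripper is mounted at the origin on the work surface. World frame = base frame: x ahead of the robot, y to its left, z up, the work surface at z = 0. Lengths are in m, angles in degrees, forces in N, time in s.
With the tool pointing down it reaches from about 0.3 to 0.75 m from the base axis. Payload 8.5 kg.
Tool frame: the origin (TCP) lies between the finger pads; the fingertips stand 22 mm ahead of it and the grasp point (between the pads) lies 3 mm ahead of it (env.nose_length is the distance from the TCP to the fingertips, in m); z points along the fingers, x is the direction in which the jaws open and shut, and the axes are right-handed (so a half turn about z gives the same grasp; the last joint's range is limited). The gripper opens to 85 mm and grips with 20 to 120 N. Pads are 22 mm wide; open, the fingers measure 114 mm over their backs; the gripper's body (76 mm by 85 mm) begins 54 mm behind the grasp point. The pads swing forward as they close: fully open they stand 13 mm farther back than shut.
Start: joints at [-83.153, 21.807, 74.336, -0, 83.858, -12.336], TCP at [0.181, -0.519, 0.253] pointing down, gripper open.
Joint ranges: [-178.18, 178.18], [-50.72, 133.34], [12.68, 142.11], [-81.47, 261.47], [9.98, 163.14], [-165.26, 165.26]. Speed limits (degrees/s): [136.94, 136.94, 180, 180, 180, 180].

### API

Orientations are given as a 3x3 rotation matrix whose columns are the frame's x, y, z axes.
In Python, from rig import env gives the robot as it stands.
- The arm moves only by the tool arm_command, never from a script. Its argument "steps" is a list of rows, each an object with "delta_pos": the shift along the world's x, y, z in mm, a list of three; "dr": the turn, a rotation vector about the world's x, y, z in degrees, a list of three. In form: [{"delta_pos": [dx, dy, dz], "dr": [wx, wy, wz]}, ...]. A call has 1 to 20 rows; each row shifts and turns the commanded pose from where the row before left it; what a row does not reach is not made up. A row lasts 1/10 s, in which the tool goes at most 50 mm and 8.59 degrees, less where a joint would pass 70% of its speed; a pose out of reach is approached as far as the arm can. A call with a gripper value outside its range is refused whole. "grip" is the opening, from 0 (shut) to 1 (fully open), set as the call begins (left out, the last holds). The fingers move at their own pace and stop on an object; "squeeze" is the grip in N (left out, the last holds). Time passes only in rows, so rows that do not move let the fingers close. It gives the time, the measured TCP pose, the force and the opening at its end, in the units of the state.
- env.observe(): the state, without advancing time (a new reading comes with each control period).
- env.get_image(name): name is "side" or "top" or "wrist"; returns the picture (420x560x3 uint8, blue, green, red); there is no depth.
- env.get_calibration(name): a dict with "fx", "fy", "cx", "cy" (pixels), "k1" (the pictures are not rectified: a ray, as slopes to the right and down, at radius r is drawn at 1 + k1 r^2 times it, then the intrinsics apply), "view" (4x4, takes a point from world to camera coordinates). Camera axes: x right, y up, looking along -z (the intrinsics and any distortion apply to the point x, -y, -z); pixel columns grow to the right and rows downward; lengths in m; the calibration is good to about 2 mm. A picture is of the moment at which its call begins: read the wrist's pose just before it. get_calibration takes no time and is no camera call; for the wrist camera it gives the pose at the moment of the call.
- env.close_job(): hands the job in, once; it reports no verdict.
The state is a dict: "time_s": time; "q": joint angles; "qvel": joint speeds; "joint_efforts": joint torques, N m; "position": TCP position; "tool_rot": TCP orientation; "ft_force": force on the tool from outside, world axes, zero at the start; "wrist_torque": the same for the moment, N m; "grip_width": finger opening in m.
Only numpy, scipy, OpenCV 4.12 (cv2) and the standard library are available. Lean on these libraries where they do the work, as an engineer would, in place of code of your own. Each camera call takes 0.05 s, during which the arm holds its last target. There are 200 camera calls.

## Working session

There is one attempt and no reset: what is moved stays moved. The work goes in short steps, Python scripts to look and compute and a tool call to move; the robot and the scene stay as the last step left them, time stands still between calls to the robot, and variables do not carry over. Pictures are saved under pics/ and viewed, about 8 in all and at most 12, crops included, and the job is handed in when it is done.

Besides the shell and the picture viewer there is one more tool, called after ">>>" as name([rows], argument=value, ...), one row to a line, values as JSON. arm_command: Moves the arm, as the interface text tells. Its arguments: {"type":"object","properties":{"steps":{"type":"array"},"grip":{"type":"number"},"squeeze":{"type":"number"}},"required":["steps"]}

```bash
mkdir -p pics && cat > h.py <<'E'
import numpy as np, cv2
from rig import env
def snap(n,f):
    im=env.get_image(n); cv2.imwrite('pics/'+f,im); return im
def ray(n,u,v):
    c=env.get_calibration(n)
    K=np.array([[c['fx'],0,c['cx']],[0,c['fy'],c['cy']],[0,0,1.]])
    p=cv2.undistortPoints(np.array([[[u,v]]],float),K,np.array([c['k1'],0,0,0.]))[0,0]
    V=np.array(c['view']); R=V[:3,:3]; o=-R.T@V[:3,3]
    d=R.T@np.array([p[0],-p[1],-1.]); return o,d/np.linalg.norm(d)
def atz(n,u,v,z):
    o,d=ray(n,u,v); return o+d*(z-o[2])/d[2]
def tri(*obs):
    A=0;b=0
    for n,u,v in obs:
        o,d=ray(n,u,v);P=np.eye(3)-np.outer(d,d);A=A+P;b=b+P@o
    return np.linalg.solve(A,b)
def proj(n,X):
    c=env.get_calibration(n);V=np.array(c['view']);p=V[:3,:3]@X+V[:3,3]
    x,y=p[0]/-p[2],-p[1]/-p[2];s=1+c['k1']*(x*x+y*y)
    return c['fx']*x*s+c['cx'],c['fy']*y*s+c['cy']
E
python3 - <<'E'
from h import *
snap('top','top0.png');snap('side','side0.png')
s=env.observe();print(s['time_s'],s['position'],s['tool_rot'],s['ft_force'])
E
```

```text
0.1 [ 0.18069822 -0.51923593  0.25277191] [[ 3.28637857e-01 -9.44455999e-01 -1.55664221e-04]
 [-9.44455163e-01 -3.28637779e-01  1.28647468e-03]
 [-1.26617588e-03 -2.75766406e-04 -9.99999160e-01]] [-0.77098587  0.37407562 -0.21642191]
```

View pics/top0.png

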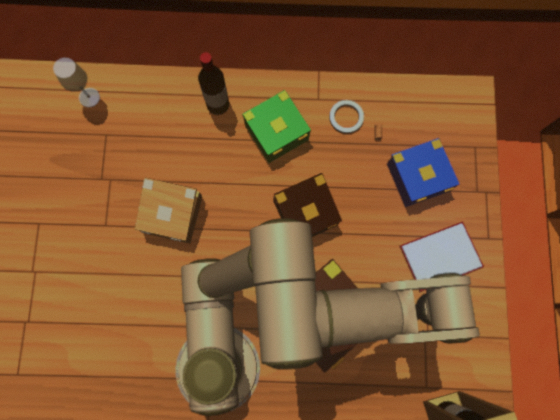

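View pics/side0.png

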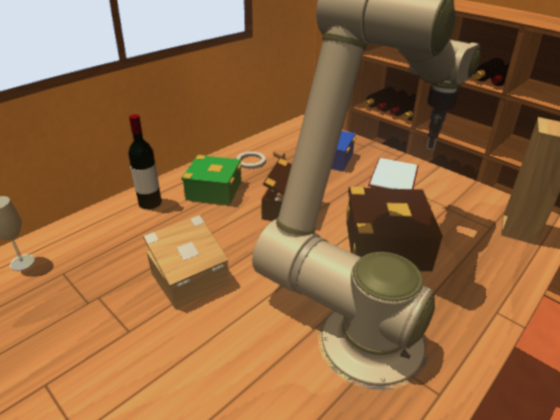

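```bash
python3 - <<'E'
from h import *
t=cv2.imread('pics/top0.png');s=cv2.imread('pics/side0.png')
a=cv2.resize(t[160:380,250:400],None,fx=2.6,fy=2.6,interpolation=3)[:560];b=cv2.resize(s[140:280,250:450],None,fx=2,fy=2,interpolation=3)
c=np.zeros((560,800,3),np.uint8);c[:a.shape[0],:a.shape[1]]=a;c[:b.shape[0],a.shape[1]+5:a.shape[1]+5+b.shape[1]]=b
c=np.clip(c.astype(float)*1.8,0,255).astype(np.uint8)
cv2.imwrite('pics/crop0.png',c);print(a.shape,b.shape)
for n,u,v in [('top',275,194),('top',321,176),('top',340,212),('top',311,212),('top',333,270),('top',163,212)]: print(u,v,atz(n,u,v,.12))
E
```

```text
(560, 390, 3) (280, 400, 3)
275 194 [ 0.49808027 -0.14800377  0.12      ]
321 176 [ 0.55666648 -0.28011376  0.12      ]
340 212 [ 0.45137621 -0.33633673  0.12      ]
311 212 [ 0.44849404 -0.25315955  0.12      ]
333 270 [ 0.28459537 -0.31801423  0.12      ]
163 212 [0.4338322  0.17056271 0.12      ]
```

View pics/crop0.png

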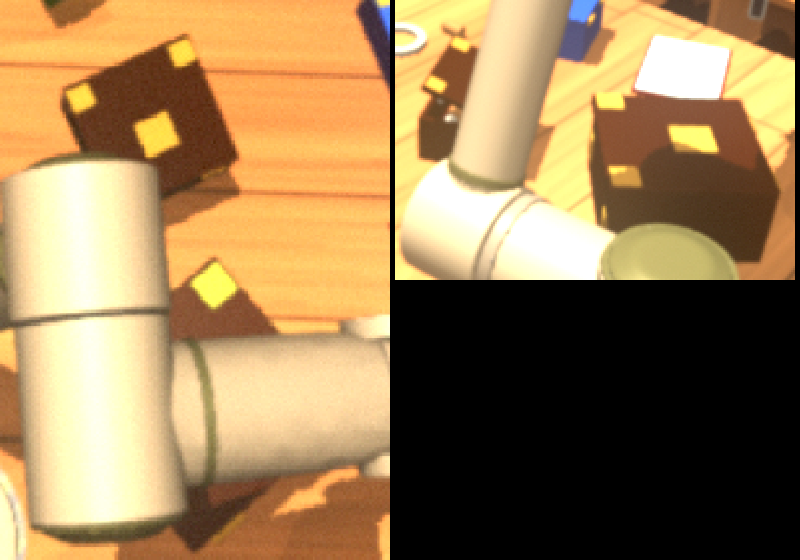

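>>> arm_command([
  {"delta_pos":[0,0,40],"dr":[0,0,0]},
  {"delta_pos":[0,0,40],"dr":[0,0,0]},
  {"delta_pos":[20,15,30],"dr":[0,0,0]},
  {"delta_pos":[30,25,0],"dr":[0,0,0]},
  {"delta_pos":[30,25,0],"dr":[0,0,0]},
  {"delta_pos":[30,25,0],"dr":[0,0,0]},
  {"delta_pos":[30,28,0],"dr":[0,0,0]},
  {"delta_pos":[30,28,0],"dr":[0,0,0]},
  {"delta_pos":[30,28,0],"dr":[0,0,0]},
  {"delta_pos":[30,28,0],"dr":[0,0,0]},
  {"delta_pos":[20,18,0],"dr":[0,0,0]},
  {"delta_pos":[0,0,0],"dr":[0,0,0]},
  {"delta_pos":[0,0,0],"dr":[0,0,0]},
], grip=0, squeeze=20)

```text
time_s: 1.4
position: [0.4307, -0.2993, 0.363]
tool_rot: [[0.33, -0.944, -0.001], [-0.944, -0.33, 0.0], [-0.001, 0.001, -1.0]]
ft_force: [-0.4, 0.8, -0.5]
grip_width: -0.0001
```

```bash
python3 - <<'E'
from h import *
a=snap('wrist','w1.png');b=snap('side','s1.png')
s=env.observe();print(s['time_s'],s['position'],s['tool_rot'],s['ft_force'],s['grip_width'])
b=cv2.resize(b[130:250,200:330],(520,480),interpolation=3);b=np.clip(b*1.6,0,255).astype(np.uint8);cv2.imwrite('pics/s1c.png',b)
V=np.array(env.get_calibration('wrist')['view']);print(-V[:3,:3].T@V[:3,3])
E
```

```text
1.5 [ 0.43016337 -0.30007124  0.3630817 ] [[ 3.27654984e-01 -9.44797300e-01 -5.22105988e-04]
 [-9.44797357e-01 -3.27655142e-01  2.50408905e-04]
 [-4.07656370e-04  4.11236632e-04 -9.99999832e-01]] [ 0.25113058 -0.99872181  0.65085923] -7.06045393812179e-05
[ 0.5077358  -0.27353362  0.48270268]
```

View pics/w1.png

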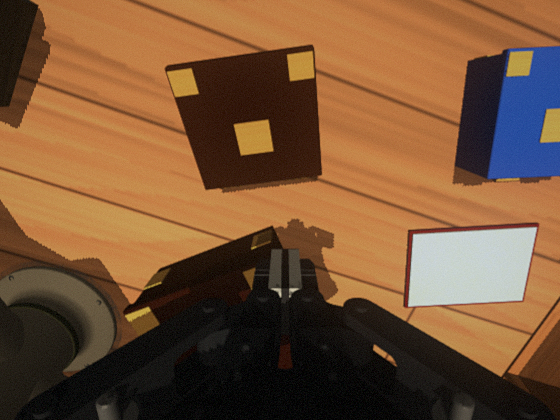

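View pics/s1c.png

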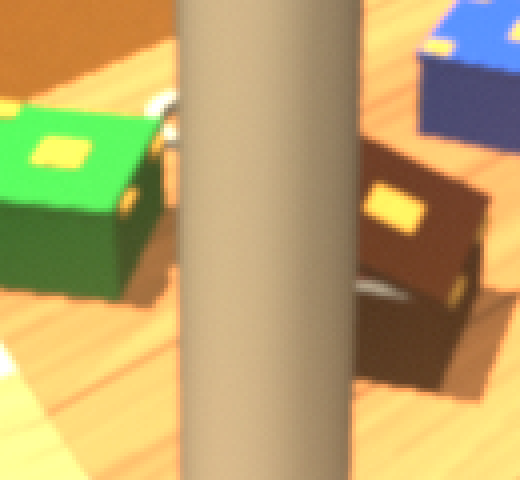

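```bash
cat > fit.py <<'E'
from h import *
from scipy.optimize import least_squares
def fr(p):
    x,y,yaw,th=p
    hx=np.array([np.cos(yaw),np.sin(yaw),0]);hy=np.array([-hx[1],hx[0],0]);z=np.array([0,0,1.])
    lx=hx*np.cos(th)-z*np.sin(th); lz=z*np.cos(th)+hx*np.sin(th)
    return np.array([x,y,.075]),lx,hy,lz
def pt(p,a,w,h=.012):  # a: distance from hinge to free edge
    o,lx,hy,lz=fr(p);return o-lx*a+hy*w+lz*h
if __name__=='__main__':
    O=[('wrist',167,67,.154,1),('wrist',313,45.5,.154,-1),('wrist',205,188.5,0,1),('wrist',322,178.5,0,-1)]
    T=[('top',274.5,194.5,.154,1),('top',322,174,.154,-1),('top',341,221,0,-1)]
    def res(p,O): return np.ravel([np.subtract(proj(n,pt(p,a,s*.077)),(u,v)) for n,u,v,a,s in O])
    for S in (O,O+T):
        r=least_squares(res,[.38,-.28,np.pi+.42,.4],args=(S,))
        print(r.x,np.round(r.fun,1),'spot',pt(r.x,.12,0),'lx',fr(r.x)[1])
        q=r.x.copy();q[3]=0;print('shut spot',pt(q,.12,0),'catch',pt(q,.154,0))
E
python3 fit.py
```

```text
[ 0.39444833 -0.28154589  6.73891111 -3.45245544] [ 3.2  1.3 -1.9  4.1  1.9 -2.6 -3.5 -5.9] spot [ 0.5003327  -0.22964808  0.10028078] lx [-0.85490349 -0.41901949 -0.30588018]
shut spot [ 0.28669531 -0.33435959  0.087     ] catch [ 0.25616529 -0.34932347  0.087     ]
[ 0.39484301 -0.28149497  6.73928922 -3.45761278] [ 3.   1.1 -1.8  3.7  2.  -2.9 -3.4 -6.2 -0.1  1.   0.3  0.6  0.8  1.4] spot [ 0.50058929 -0.22961525  0.10088859] lx [-0.85331736 -0.41864231 -0.31078625]
shut spot [ 0.28710997 -0.33434941  0.087     ] catch [ 0.25658561 -0.34932483  0.087     ]
```

```bash
sed -i 's/s\*.077/-s*.077/' fit.py && python3 fit.py
```

```text
[ 0.40036481 -0.28084189  3.59894962  0.25825911] [-0.4 -1.3  0.8  0.3 -0.5  2.8 -0.1 -1.3] spot [ 0.5017111  -0.23096317  0.11724977] lx [-0.8674673  -0.42693379 -0.25539779]
shut spot [ 0.50803154 -0.2278525   0.087     ] catch [ 0.53853711 -0.21283884  0.087     ]
[ 0.39990853 -0.28051972  3.59935601  0.24667213] [-0.4 -1.3  0.1  0.3 -0.8  3.  -0.5 -1.1  0.1 -0.6  0.8 -1.2  2.5  0.2] spot [ 0.50166687 -0.23038683  0.11593815] lx [-0.86989005 -0.42856541 -0.24417818]
shut spot [ 0.50755371 -0.22748658  0.087     ] catch [ 0.53805318 -0.21246053  0.087     ]
```

>>> arm_command([
  {"delta_pos":[25,24,0],"dr":[0,0,0]},
  {"delta_pos":[25,24,-15],"dr":[0,0,0]},
  {"delta_pos":[25,23,-30],"dr":[0,0,0]},
  {"delta_pos":[0,0,-40],"dr":[0,0,0]},
  {"delta_pos":[0,0,-40],"dr":[0,0,0]},
  {"delta_pos":[0,0,-35],"dr":[0,0,0]},
  {"delta_pos":[0,0,-25],"dr":[0,0,0]},
  {"delta_pos":[0,0,-10],"dr":[0,0,0]},
  {"delta_pos":[0,0,0],"dr":[0,0,0]},
  {"delta_pos":[0,0,0],"dr":[0,0,0]},
])

```text
time_s: 2.5
position: [0.506, -0.2292, 0.1696]
tool_rot: [[0.328, -0.945, 0.002], [-0.945, -0.328, -0.001], [0.002, -0.001, -1.0]]
ft_force: [0.3, -0.8, 0.3]
grip_width: 0.0003
```

```bash
python3 - <<'E'
from h import *
a=snap('wrist','w2.png');b=snap('side','s2.png')
b=cv2.resize(b[130:250,200:330],(520,480),interpolation=3)
c=np.hstack([cv2.resize(a,None,fx=.6,fy=.6),np.zeros((252,4,3),np.uint8),cv2.resize(b,(400,252))]);c=np.clip(c*1.6,0,255).astype(np.uint8);cv2.imwrite('pics/c2.png',c)
s=env.observe();print(s['time_s'],s['position'],s['ft_force'])
E
```

```text
2.6 [ 0.50612485 -0.22900555  0.1698044 ] [-0.5777577   0.25105229 -0.24683415]
```

View pics/c2.png

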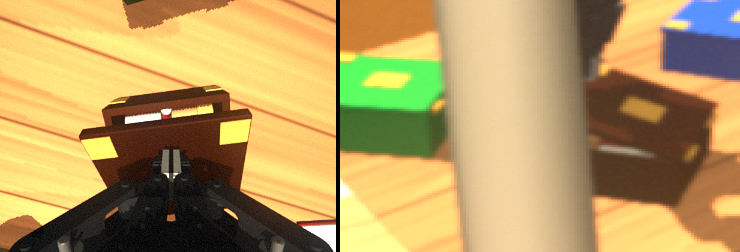

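The fingertips sit above the lid at mid-width, with the free edge and its corner plates at crop pixels (83,130) to (250,112) and the tips at (172,152). The contents are visible beyond the free edge. Now I press down.

>>> arm_command([
  {"delta_pos":[0,0,-7],"dr":[0,0,0]},
  {"delta_pos":[0,0,-7],"dr":[0,0,0]},
  {"delta_pos":[0,0,-7],"dr":[0,0,0]},
  {"delta_pos":[0,0,-7],"dr":[0,0,0]},
  {"delta_pos":[0,0,-7],"dr":[0,0,0]},
  {"delta_pos":[0,0,-5],"dr":[0,0,0]},
  {"delta_pos":[0,0,0],"dr":[0,0,0]},
])

```text
time_s: 3.3
position: [0.5055, -0.2283, 0.1275]
tool_rot: [[0.329, -0.944, -0.001], [-0.944, -0.329, 0.001], [-0.001, 0.001, -1.0]]
ft_force: [0.5, 0.2, -0.2]
grip_width: 0.0003
```

>>> arm_command([
  {"delta_pos":[0,0,-3],"dr":[0,0,0]},
  {"delta_pos":[0,0,-3],"dr":[0,0,0]},
  {"delta_pos":[0,0,-2],"dr":[0,0,0]},
])

```text
time_s: 3.6
position: [0.5066, -0.2282, 0.1214]
tool_rot: [[0.329, -0.944, 0.003], [-0.944, -0.329, -0.0], [0.001, -0.003, -1.0]]
ft_force: [2.8, 5.3, 8.5]
grip_width: 0.0
```

```bash
python3 - <<'E'
from h import *
a=snap('wrist','w3.png');b=snap('side','s3.png')
b=cv2.resize(b[130:250,200:330],(520,480),interpolation=3)
c=np.hstack([cv2.resize(a,None,fx=.6,fy=.6),np.zeros((252,4,3),np.uint8),cv2.resize(b,(400,252))]);c=np.clip(c*1.6,0,255).astype(np.uint8);cv2.imwrite('pics/c3.png',c)
s=env.observe();print(s['time_s'],s['position'],s['ft_force'])
E
```

```text
3.7 [ 0.5064842  -0.22821242  0.12110959] [1.76449941 2.60576224 3.47880597]
```

View pics/c3.png

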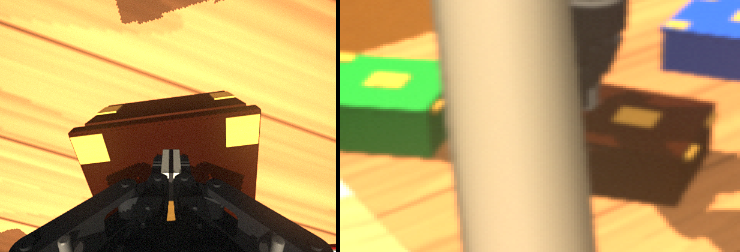

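The lid is moving down with the tips and is now about 0.1 rad open, meeting the catch. I keep pressing.

>>> arm_command([
  {"delta_pos":[0,0,-3],"dr":[0,0,0]},
  {"delta_pos":[0,0,-3],"dr":[0,0,0]},
  {"delta_pos":[0,0,-3],"dr":[0,0,0]},
  {"delta_pos":[0,0,-2],"dr":[0,0,0]},
  {"delta_pos":[0,0,0],"dr":[0,0,0]},
])

```text
time_s: 4.2
position: [0.5055, -0.2285, 0.1091]
tool_rot: [[0.329, -0.944, -0.001], [-0.944, -0.329, 0.0], [-0.0, 0.0, -1.0]]
ft_force: [0.3, -0.2, -0.5]
grip_width: -0.0
```

>>> arm_command([
  {"delta_pos":[0,0,-1],"dr":[0,0,0]},
  {"delta_pos":[0,0,-1],"dr":[0,0,0]},
])

```text
time_s: 4.4
position: [0.5057, -0.2286, 0.1087]
tool_rot: [[0.329, -0.944, 0.001], [-0.944, -0.329, -0.001], [0.001, -0.0, -1.0]]
ft_force: [-5.8, 3.9, 21.9]
grip_width: 0.0001
```

The force rose to 22 N against a hard stop at tip height 87 mm, so the lid is flush. Now I retreat and look.

>>> arm_command([
  {"delta_pos":[0,0,10],"dr":[0,0,0]},
  {"delta_pos":[0,0,30],"dr":[0,0,0]},
  {"delta_pos":[0,0,40],"dr":[0,0,0]},
  {"delta_pos":[0,0,45],"dr":[0,0,0]},
  {"delta_pos":[0,0,45],"dr":[0,0,0]},
  {"delta_pos":[-25,-24,40],"dr":[0,0,0]},
  {"delta_pos":[-30,-24,30],"dr":[0,0,0]},
  {"delta_pos":[-20,-24,15],"dr":[0,0,0]},
  {"delta_pos":[0,0,0],"dr":[0,0,0]},
  {"delta_pos":[0,0,0],"dr":[0,0,0]},
  {"delta_pos":[0,0,0],"dr":[0,0,0]},
])

```text
time_s: 5.5
position: [0.4324, -0.2985, 0.3593]
tool_rot: [[0.329, -0.944, -0.001], [-0.944, -0.329, 0.001], [-0.002, 0.0, -1.0]]
ft_force: [-0.6, 1.2, -0.6]
grip_width: 0.0
```

```bash
python3 - <<'E'
from h import *
from fit import pt
a=snap('wrist','w4.png');b=snap('side','s4.png')
s=env.observe();print(s['time_s'],s['position'],s['ft_force'])
for th,col in ((0,(0,255,0)),(.12,(255,0,255))):
    q=[.4002,-.2807,3.599,th]
    P=np.int32([np.round(proj('wrist',pt(q,l,w))) for l,w in ((0,-.077),(.154,-.077),(.154,.077),(0,.077))])
    cv2.polylines(a,[P],th==0 or True,col,1)
b=cv2.resize(b[130:250,200:330],(520,480),interpolation=3)
c=np.hstack([cv2.resize(a[:300,100:400],(396,396)),np.zeros((396,4,3),np.uint8),cv2.resize(b,(400,396))]);c=np.clip(c*1.6,0,255).astype(np.uint8);cv2.imwrite('pics/c4.png',c)
E
```

```text
5.6 [ 0.43258279 -0.2983519   0.35935117] [0.03548151 0.34242075 0.25567428]
```

View pics/c4.png

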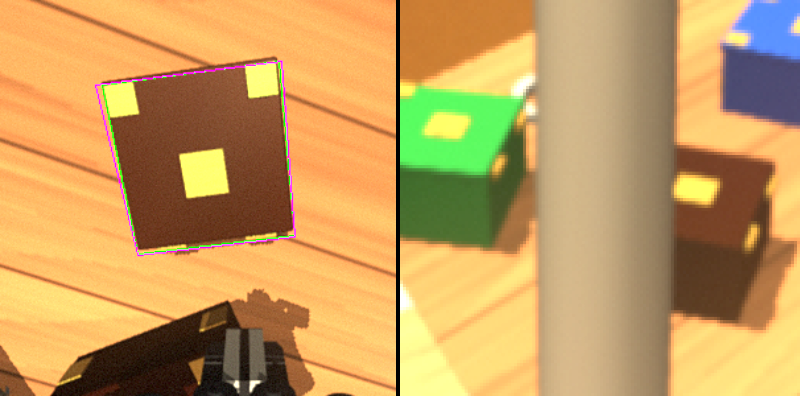

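The wrist picture shows the free edge from (97,85) to (281,61) lying on the outline for a shut lid. The side picture shows no gap under the lid at (720,205).

```bash
python3 -c "
from rig import env
s=env.observe();print(s['qvel'],s['ft_force']);env.close_job()"
```

```text
[-0.03947035 -0.05428528 -0.15709016 -0.13040053  0.11546844 -0.05796946] [0.03548151 0.34242075 0.25567428]
the job is handed in; nothing more can be done
```

The dark case's lid is shut and flush, and I handed the job in with the arm clear. I took the smaller of the two dark brown cases and pressed at mid-width near the free edge with the closed fingertips.

- **Catch:** the push-back reached about 9 N on the way down, then fell to zero as the lid pulled away from the tips. A further light press met a hard stop of 22 N with the tips at about 87 mm, the height given for the shut lid.
- **Last look:** after I backed off about 250 mm up, the side picture shows no gap under the lid. The wrist picture fits the shut outline, though it can't measure the angle finely. The wrist force was about 0.
- **Disagreement:** my first camera fit put the lid's opening at about 0.25 rad, below the stated 0.3 to 0.55. It was rough, but close enough for the approach.
- **Pale case:** the arm never went near it, but I did not measure it again at the end.

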